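# Re-rack the machine grips in reverse order

## Robot

A 6-joint arm with a two-finger parallel gripper is mounted at the origin on the work surface. World frame = base frame: x ahead of the robot, y to its left, z up, the work surface at z = 0. Lengths are in m, angles in degrees, forces in N, time in s.
With the tool pointing down it reaches from about 0.375 to 0.9 m from the base axis. Payload 3.1 kg.
Tool frame: the origin (TCP) lies on the centre line of the jaws, within the pads' length; the fingertips stand 25 mm ahead of it and the grasp point (between the pads) lies 6 mm ahead of it; z points along the fingers, y is the line along which they close (so a half turn about z gives the same grasp; the last joint's range is limited). The gripper opens to 87 mm and grips with 3 to 60 N. Pads are 19 mm wide; open, the fingers measure 117 mm over their backs; the gripper's body (75 mm by 190 mm) begins 51 mm behind the grasp point.
Start: joints at [53.543, 30.224, 82.088, -0, 67.689, -10.227], TCP at [0.276, 0.561, 0.226] pointing down, gripper open.
Joint ranges: [-176.69, 176.69], [-43.24, 126.21], [12.49, 139.97], [-82, 262], [0, 151.66], [-163.58, 163.58]. Speed limits (degrees/s): [159.86, 159.86, 180, 180, 180, 180].

## Interface

Orientations are given as a 3x3 rotation matrix whose columns are the frame's x, y, z axes.
In Python, from rig import * gives the robot as it stands.
- The arm moves only by the tool step_arm, never from a script. Its argument "steps" is a list of rows, each a list of 7 numbers: the shift along the tool's x, y, z normalised to -1 to 1, where 1 is 0.3 m, then the turn, a rotation vector about the tool's x, y, z normalised to -1 to 1, where 1 is 45 degrees, then the gripper's target within -1 to 1 (shut at 1, half-way at 0, fully open at -1). A call has 1 to 8 rows; each row is the pose to reach, as a shift and turn from the pose commanded when the call began, along the tool's axes at that moment; what a row does not reach only later rows make up. A row lasts 1/12 s, in which the tool goes at most 41.7 mm and 7.16 degrees, less where a joint would pass 70% of its speed; a pose out of reach is approached as far as the arm can. A call with a number of a shift or a turn outside -1 to 1 is refused whole. A call with a gripper value outside its range is refused whole. The fingers move at their own pace and stop on an object; the grip force is fixed at half the most. Time passes only in rows, so rows that repeat a pose let the fingers close. It gives the time, the measured TCP pose, the force, the opening and the grip force at its end, in the units of the state.
- read_state(): the state, without advancing time (a new reading comes with each control period).
- capture(name): name is "scene" or "top" or "wrist"; returns a dict with "image" (384x512x3 uint8, red, green, blue), "vertical_fov" (degrees; the focal length in pixels is half the picture's height over the tangent of half this angle, whatever the lens; pixels are square), "cx", "cy" (the principal point, pixels), "world_from_camera" (4x4, takes a point from camera to world coordinates); the wrist camera has in their place "T_tool_cam" (4x4, takes a point from camera to tool coordinates, whose origin is the TCP and whose axes are the flange's). Camera axes: x right, y down, z forward; pixel columns grow to the right and rows downward; lengths in m; the calibration is good to about 2 mm. A picture is of the moment at which its call begins: read the wrist's pose just before it. There is no depth.
- hand_in(): hands the job in; it is judged then, once.
The state is a dict: "time_s": time; "joint_positions": joint angles; "qvel": joint speeds; "tau": joint torques, N m; "position": TCP position; "tcp_rot": TCP orientation; "force": force on the tool from outside, world axes, zero at the start; "moment": the same for the moment, N m; "opening": opening from 0.0 (shut) to 1.0 (fully open); "grasp_force": force on a finger pad.
Only numpy, scipy, OpenCV 4.12 (cv2) and the standard library are available. Lean on these libraries where they do the work, as an engineer would, in place of code of your own. Each camera call takes 0.05 s, during which the arm holds its last target. There are 200 camera calls.

## Task

Move the four steel machine grips from the drying tray to the work stand, one upright in each compartment, in reverse order: the grip that stands nearest the tray's ball knob goes into the compartment farthest from the stand's post, the next one into the compartment beside it, and so on, so that the grip farthest from the knob ends up next to the post. Do not knock any grip over, and leave the remote, the pigment bottle, the cup and the pencil where they are.

Things in the scene. Friction and masses are not known exactly. Their poses are not given: they have to be found in the camera images.
- grip_slim: loose round tattoo-machine grip of bare steel, standing on end, about 0.1 kg: straight slim cylinder 26 mm in diameter, 74 mm tall, flat-topped. Origin: centre of its underside, z up along its axis. Can be pinched anywhere round it; 30 to 50 mm above its underside the side is straight.
- grip_stout: loose round tattoo-machine grip of bare steel, standing on end, about 0.1 kg: straight stout cylinder 36 mm in diameter, 56 mm tall (the shortest and thickest). Origin: centre of its underside, z up along its axis. Can be pinched anywhere round it; 30 to 50 mm above its underside the side is straight.
- grip_stepped: loose round tattoo-machine grip of bare steel, standing on end, about 0.1 kg: wide foot 36 mm in diameter and 22 mm tall, above it a neck 26 mm in diameter, 66 mm tall in all, flat-topped. Origin: centre of its underside, z up along its axis. Can be pinched anywhere round it; 30 to 50 mm above its underside the side is straight.
- grip_cone: loose round tattoo-machine grip of bare steel, standing on end, about 0.1 kg: cylinder 30 mm in diameter for the lower 52 mm, then a cone that narrows to 12 mm at the top, 74 mm tall in all. Origin: centre of its underside, z up along its axis. Can be pinched anywhere round it; 30 to 50 mm above its underside the side is straight.
- pad_slim: round black rubber pad, 52 mm in diameter, 6 mm thick, fixed on the drying tray; the slim grip stands on it at the start, within 4 mm of its middle. The four pads look alike and never move in a run. Origin: centre of its underside, which is 4 mm above the table.
- pad_stout: round black rubber pad, 52 mm in diameter, 6 mm thick, fixed on the drying tray; the stout grip stands on it at the start, within 4 mm of its middle. The four pads look alike and never move in a run. Origin: centre of its underside, which is 4 mm above the table.
- pad_stepped: round black rubber pad, 52 mm in diameter, 6 mm thick, fixed on the drying tray; the stepped grip stands on it at the start, within 4 mm of its middle. The four pads look alike and never move in a run. Origin: centre of its underside, which is 4 mm above the table.
- pad_cone: round black rubber pad, 52 mm in diameter, 6 mm thick, fixed on the drying tray; the cone grip stands on it at the start, within 4 mm of its middle. The four pads look alike and never move in a run. Origin: centre of its underside, which is 4 mm above the table.
- tray: drying tray, fixed, white plastic plate 70 x 280 mm, 4 mm thick (lips 7 mm), at any angle, left or right of the stand. Origin: on the table under the middle of the row of pads, which runs along its y axis (pad centres at x = 0, y = +90, +30, -30, -90 mm, in shuffled order). A black ball knob (22 mm ball, top 39 mm above the table) at y = +138 mm: +y is the knob end.
- stand: aluminium work stand, fixed, 64 x 274 mm, at any angle. Four open compartments in a row along its y axis, each 56 x 56 mm inside, walls 4 mm thick, wall tops 18 mm and floor 5 mm above the table. Origin: on the table under the row's middle; compartment centres at x = 0, y = +90, +30, -30, -90 mm. A thin dark upright post (12 mm thick, top 55 mm above the table) at y = +138 mm: +y is the post end.
- remote: bystander: small white remote, 60 x 32 x 12 mm, on the table; origin: centre of its underside
- pigment: bystander: pigment bottle, 36 mm in diameter, 75 mm tall, on the table; origin: centre of its underside
- jar: bystander: open white cup, 60 mm in diameter, 60 mm tall; origin: centre of its underside
- pencil: bystander: orange pencil, about 180 mm long and 8 mm thick, lying along its x axis; origin: underside, mid-length

How it is judged:
By the outcome, as a careful person would: the job done as asked, in the order asked, and still so for the second after the job is handed in, with the robot touching nothing.
It also fails if it takes over 120 s, if anything falls off the work surface, if the arm or the gripper's body presses on something with over 40 N, if the wrist force passes 120 N, or if a joint passes its speed limit or range.

## Working session

There is one attempt and no reset: what is moved stays moved. The work goes in short steps, Python scripts to look and compute and a tool call to move; the robot and the scene stay as the last step left them, time stands still between calls to the robot, and variables do not carry over. Pictures are saved under pics/ and viewed, at most 14 in all, crops included, and the job is handed in when it is done.

Besides the shell and the picture viewer there is one more tool, called after "Call:" by a JSON object that holds its "name" and its "arguments", one argument or row to a line. step_arm: Moves the arm, as the interface text tells. Scaled input: -1 to 1 covers 0.3 m each way for a shift and 45 degrees each way for a turn. Its arguments: {"type":"object","properties":{"steps":{"type":"array"}},"required":["steps"]}

```bash
mkdir -p pics; ls
python3 - <<'E'
from rig import *
import cv2,numpy as np,pickle
d={}
for n in("scene","top"):
    c=capture(n);d[n]=c;cv2.imwrite(f"pics/{n}0.png",cv2.cvtColor(c["image"],cv2.COLOR_RGB2BGR))
    print(n,c["vertical_fov"],c["cx"],c["cy"],np.round(c["world_from_camera"],3).tolist())
pickle.dump(d,open("d0.pkl","wb"))
s=read_state();print(np.round(s["tcp_rot"],3),s["position"],s["time_s"])
E
```

```text
pics
scene 49.964639973903715 260.9064806005626 187.26808324089518 [[0.605, 0.682, -0.411, 1.025], [0.796, -0.523, 0.304, -0.344], [-0.008, -0.511, -0.859, 0.987], [0.0, 0.0, 0.0, 1.0]]
top 53.015811735772374 258.36947182636595 188.42033609470968 [[0.015, -0.985, 0.171, 0.376], [-1.0, -0.013, 0.015, -0.012], [-0.012, -0.171, -0.985, 1.125], [0.0, 0.0, 0.0, 1.0]]
[[-0.897  0.442 -0.001]
 [ 0.442  0.897 -0.002]
 [ 0.    -0.002 -1.   ]] [0.27579833 0.56012735 0.22515112] 0.1
```

View pics/top0.png

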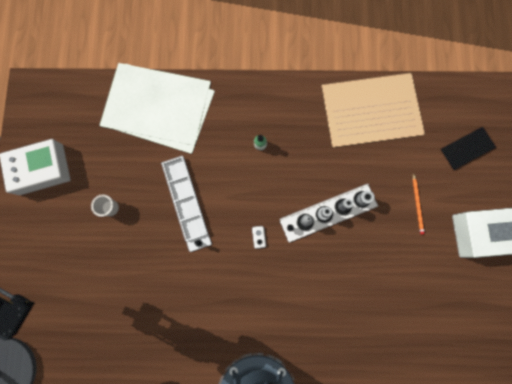

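View pics/scene0.png

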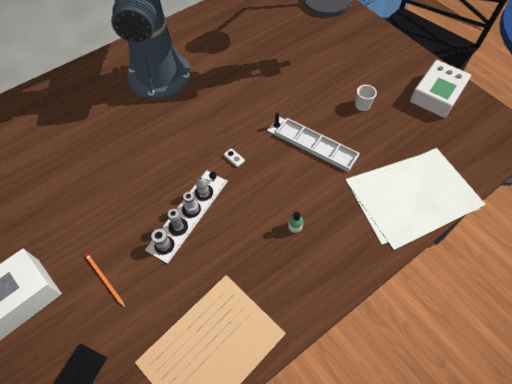

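The top view shows the stand at about (187,203) with its post at (198,243). The tray is at about (328,213), with the knob at (290,228) and the grips at (305,221), (324,213), (344,206) and (362,198). In the scene view the knob is at (212,175) and the post at (277,120). Next I'll measure the outlines and enlarge the tray.

```bash
cat > h.py <<'E'
import numpy as np,cv2
def ray(c,u,v,T=None):
    T=c["world_from_camera"] if T is None else T
    T=np.asarray(T); f=192/np.tan(np.radians(c["vertical_fov"]/2))
    d=T[:3,:3]@np.array([(u-c["cx"])/f,(v-c["cy"])/f,1.]); return T[:3,3],d/np.linalg.norm(d)
def onz(c,u,v,z,T=None):
    o,d=ray(c,u,v,T); return o+d*(z-o[2])/d[2]
def tri(r1,r2):
    (a,d),(b,e)=r1,r2
    s=np.linalg.lstsq(np.c_[d,-e],b-a,rcond=None)[0]
    p,q=a+d*s[0],b+e*s[1]; return (p+q)/2,np.linalg.norm(p-q)
E
python3 - <<'E'
import pickle;from h import *
d=pickle.load(open("d0.pkl","rb"))
roi={"top":{"tray":(275,180,105,66),"stand":(155,148,60,108)},"scene":{"tray":(140,165,95,100),"stand":(262,108,100,66)}}
for n in d:
    im=d[n]["image"];g=im.min(2)
    for k,(x,y,w,h) in roi[n].items():
        m=(g[y:y+h,x:x+w]>100).astype(np.uint8)
        c=max(cv2.findContours(m,0,2)[0],key=cv2.contourArea)
        b=cv2.boxPoints(cv2.minAreaRect(c))+[x,y]
        z=.005 if k=="tray" else .018
        P=np.array([onz(d[n],*p,z) for p in b])[:,:2]
        L=np.linalg.norm(P-np.roll(P,-1,0),axis=1)
        print(n,k,P.round(3).tolist(),"mid",P.mean(0).round(4),"sides",L.round(3))
a=cv2.resize(d["top"]["image"][175:250,272:388],None,fx=5,fy=5,interpolation=2)
b=cv2.resize(d["scene"]["image"][165:265,140:235],None,fx=2,fy=2,interpolation=2)
b=np.pad(b,((0,175),(0,0),(0,0)))
cv2.imwrite("pics/crop1.png",np.hstack([a,b])[:,:,::-1])
E
```

```text
scene tray [[0.51, -0.348], [0.388, -0.079], [0.483, -0.057], [0.592, -0.322]] mid [ 0.493  -0.2015] sides [0.295 0.098 0.286 0.086]
scene stand [[0.414, 0.131], [0.372, 0.201], [0.642, 0.294], [0.673, 0.225]] mid [0.5252 0.2129] sides [0.082 0.285 0.076 0.276]
top tray [[0.482, -0.055], [0.595, -0.321], [0.523, -0.347], [0.412, -0.084]] mid [ 0.5028 -0.2014] sides [0.289 0.077 0.286 0.076]
top stand [[0.643, 0.3], [0.667, 0.231], [0.404, 0.134], [0.381, 0.201]] mid [0.5237 0.2163] sides [0.073 0.281 0.07  0.28 ]
```

View pics/crop1.png

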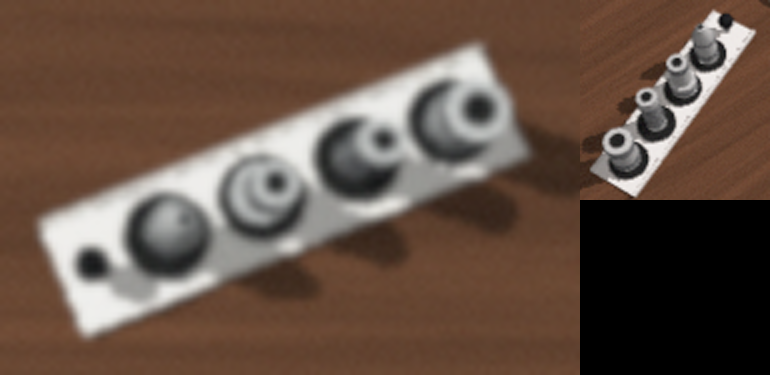

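Counting from the knob, the order is cone, stepped, slim, stout. The tray's centre is about (0.503,-0.201) and its row direction towards the knob is (-0.39,0.92). The stand's centre is about (0.524,0.216) and its direction towards the post is (-0.94,-0.35). I'll move above the tray now.

Call:
{"name": "step_arm", "arguments": {
  "steps": [
    [-0.72,-0.78,0,0,0,0,-1],
    [-0.72,-0.78,0,0,0,0,-1],
    [-0.72,-0.78,0,0,0,0,-1],
    [-0.72,-0.78,0,0,0,0,-1],
    [-0.72,-0.78,0,0,0,0,-1],
    [-0.72,-0.78,0,0,0,0,-1],
    [-0.72,-0.78,0,0,0,0,-1],
    [-0.72,-0.78,0,0,0,0,-1]
  ]
}}

```text
time_s: 0.77
position: [0.3665, 0.2522, 0.2258]
tcp_rot: [[-0.896, 0.443, -0.001], [0.443, 0.896, -0.001], [0.0, -0.002, -1.0]]
force: [0.2, -0.1, 0.3]
opening: 1.003
grasp_force: 0.0
```

Call:
{"name": "step_arm", "arguments": {
  "steps": [
    [-0.72,-0.78,0,0,0,0,-1],
    [-0.72,-0.78,0,0,0,0,-1],
    [-0.72,-0.78,0,0,0,0,-1],
    [-0.72,-0.78,0,0,0,0,-1],
    [-0.72,-0.78,0,0,0,0,-1],
    [-0.72,-0.78,0,0,0,0,-1],
    [-0.72,-0.78,0,0,0,0,-1],
    [-0.72,-0.78,0,0,0,0,-1]
  ]
}}

```text
time_s: 1.43
position: [0.4581, -0.0539, 0.2261]
tcp_rot: [[-0.896, 0.444, 0.001], [0.444, 0.896, -0.001], [-0.002, -0.001, -1.0]]
force: [1.0, 0.3, -0.3]
opening: 1.001
grasp_force: 0.0
```

Call:
{"name": "step_arm", "arguments": {
  "steps": [
    [-0.36,-0.38,0,0,0,0.907,-1],
    [-0.36,-0.38,0,0,0,0.907,-1],
    [-0.36,-0.38,0,0,0,0.907,-1],
    [-0.36,-0.38,0,0,0,0.907,-1],
    [-0.36,-0.38,0,0,0,0.907,-1],
    [-0.36,-0.38,0,0,0,0.907,-1],
    [-0.36,-0.38,0,0,0,0.907,-1],
    [-0.36,-0.38,0,0,0,0.907,-1]
  ]
}}

```text
time_s: 2.1
position: [0.503, -0.1999, 0.2256]
tcp_rot: [[-0.392, 0.92, -0.001], [0.92, 0.392, 0.001], [0.001, -0.001, -1.0]]
force: [0.5, -0.2, -0.4]
opening: 1.001
grasp_force: 0.0
```

```bash
cat >> h.py <<'E'
def go(s,x,y,z,yaw):
    "normalised shift/turn to TCP x,y,z with tool y at yaw (deg), tool pointing down"
    R=np.array(s["tcp_rot"]); d=R.T@(np.array([x,y,z])-s["position"])
    t=(np.degrees(np.arctan2(R[1,1],R[0,1]))-yaw+180)%360-180
    print("shift",(d/.3).round(3),"turn",round(t/45,3))
def wcam(s,c):
    W=np.eye(4);W[:3,:3]=s["tcp_rot"];W[:3,3]=s["position"];return W@np.asarray(c["T_tool_cam"])
def shot(name):
    from rig import read_state,capture
    s=read_state();c=capture("wrist");c["world_from_camera"]=wcam(s,c)
    cv2.imwrite(f"pics/{name}.png",c["image"][:,:,::-1]);return s,c
E
python3 - <<'E'
from h import *;import pickle
s,c=shot("w1");pickle.dump(c,open("w1.pkl","wb"))
print(s["position"],s["time_s"],np.round(s["tcp_rot"],3).tolist(),np.round(c["T_tool_cam"],3).tolist(),c["vertical_fov"])
E
```

```text
[ 0.50295962 -0.19994612  0.22559839] 2.1 [[-0.392, 0.92, -0.001], [0.92, 0.392, 0.001], [0.001, -0.001, -1.0]] [[-0.0, -0.97, -0.241, 0.066], [1.0, 0.0, -0.001, 0.0], [0.001, -0.241, 0.97, -0.159], [0.0, 0.0, 0.0, 1.0]] 64.84385294987534
```

View pics/w1.png

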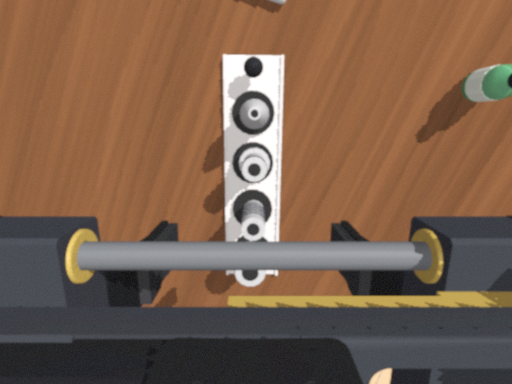

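The wrist view shows the tray from above. The knob is at (253,67), the cone grip at (254,113), the stepped grip's top at (254,169) and the slim grip's top at (254,229). The stout grip is half hidden by the gripper. I'll back off 0.1 m along the row for a second view.

Call:
{"name": "step_arm", "arguments": {
  "steps": [
    [-0.33,0,0,0,0,0,-1],
    [-0.33,0,0,0,0,0,-1],
    [-0.33,0,0,0,0,0,-1],
    [-0.33,0,0,0,0,0,-1],
    [-0.33,0,0,0,0,0,-1]
  ]
}}

```text
time_s: 2.57
position: [0.5418, -0.291, 0.2256]
tcp_rot: [[-0.391, 0.921, -0.001], [0.921, 0.391, 0.001], [0.001, -0.0, -1.0]]
force: [-1.3, -0.4, 0.2]
opening: 1.002
grasp_force: 0.0
```

Run:
```python
from h import *;import pickle
s,c=shot("w2");pickle.dump(c,open("w2.pkl","wb"))
```

```text
(no output)
```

View pics/w2.png

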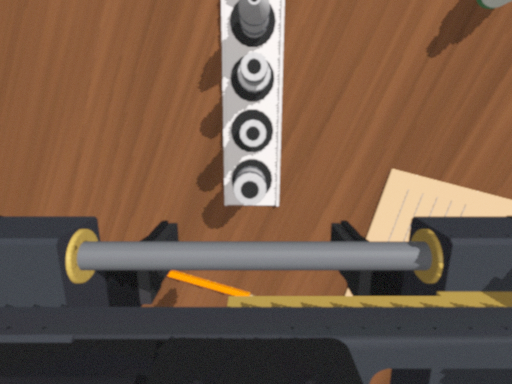

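The second view shows the bores at stepped (254,66), slim (252,131) and stout (250,189). The cone grip stands at the top edge, around (253,12). I'll triangulate the tops and check them against the pads.

Run:
```python
from h import *;import pickle
w1=pickle.load(open("w1.pkl","rb"));w2=pickle.load(open("w2.pkl","rb"))
def bore(c,u,v,r=7):
    g=c["image"][v-r:v+r+1,u-r:u+r+1].max(2).astype(float)
    w=np.clip(110-g,0,None);yy,xx=np.mgrid[-r:r+1,-r:r+1]
    w[(xx**2+yy**2)>r*r]=0
    return u+(w*xx).sum()/w.sum(),v+(w*yy).sum()/w.sum()
def pad(c,u,v):
    # circle through the pad's dark rim: outermost dark pixels left/right/top
    m=(c["image"].max(2)<70).astype(np.uint8)[max(v-28,0):v+28,u-28:u+28]
    k=max(cv2.findContours(m,0,2)[0],key=cv2.contourArea)
    (x,y),r=cv2.minEnclosingCircle(k);return x+u-28,y+max(v-28,0),r
for n,a,b in(("stepped",(254,169),(254,66)),("slim",(254,229),(252,131))):
    p,q=bore(w1,*a),bore(w2,*b);print(n,np.round(p,1),np.round(q,1),tri(ray(w1,*p),ray(w2,*q)))
p=bore(w2,250,189);print("stout@.066",p,onz(w2,*p,.066))
p=bore(w1,254,113,4);print("cone@.084",p,onz(w1,*p,.084))
for n,c,a in(("cone",w1,(253,112)),("stepped",w1,(253,162)),("slim",w1,(253,208)),("stepped",w2,(253,78)),("slim",w2,(252,131)),("stout",w2,(252,180))):
    x,y,r=pad(c,*a);print("pad",n,round(x,1),round(y,1),round(r,1),onz(c,x,y,.01).round(4))
print("plan",[(np.array([.503,-.2014])+k*np.array([-.391,.92])).round(3) for k in(.09,.03,-.03,-.09)])
```

```text
stepped [253.8 169.4] [253.6  66. ] (array([ 0.49609504, -0.18427402,  0.07664589]), np.float64(6.920712358092375e-05))
slim [252.6 229. ] [252.3 132.7] (array([ 0.51911622, -0.24147689,  0.08551422]), np.float64(4.232149505030725e-05))
stout@.066 (np.float64(249.94072099517643), np.float64(189.03490733688753)) [ 0.54009844 -0.29816563  0.066     ]
cone@.084 (np.float64(254.06320081549438), np.float64(113.25382262996942)) [ 0.4745811  -0.13309008  0.084     ]
pad cone 251.8 112.6 20.6 [ 0.471  -0.1319  0.01  ]
pad stepped 251.7 162.1 19.0 [ 0.494  -0.1866  0.01  ]
pad slim 251.7 208.4 18.0 [ 0.5174 -0.2417  0.01  ]
pad stepped 250.8 78.8 21.4 [ 0.4942 -0.1884  0.01  ]
pad slim 251.5 130.5 20.0 [ 0.5178 -0.2423  0.01  ]
pad stout 251.3 178.8 18.6 [ 0.5406 -0.2972  0.01  ]
plan [array([ 0.468, -0.119]), array([ 0.491, -0.174]), array([ 0.515, -0.229]), array([ 0.538, -0.284])]
```

Measured tops are stepped 0.077 m and slim 0.0855 m, against 0.076 and 0.084 expected, and each lies over its pad. The real row is 13 mm further from the knob than the tray outline suggested, so I'll use the wrist values. I'll pick the cone grip first, at (0.4735,-0.132).

Call:
{"name": "step_arm", "arguments": {
  "steps": [
    [0.575,0,0,0,0,0,-1],
    [0.575,0,0,0,0,0,-1],
    [0.575,0,0,0,0,0,-1],
    [0.575,0,0,0,0,0,-1],
    [0.575,0,0,0,0,0,-1],
    [0.575,0,0,0,0,0,-1],
    [0.575,0,0.12,0,0,0,-1],
    [0.575,0,0.22,0,0,0,-1]
  ]
}}

```text
time_s: 3.28
position: [0.477, -0.1333, 0.1611]
tcp_rot: [[-0.392, 0.92, 0.007], [0.92, 0.392, -0.004], [-0.006, 0.005, -1.0]]
force: [0.6, -0.3, 0.1]
opening: 1.0
grasp_force: 0.0
```

Run:
```python
from h import *
from rig import *
go(read_state(),.4735,-.132,.056,23)
```

```text
shift [ 0.011 -0.01   0.35 ] turn 0.002
```

Call:
{"name": "step_arm", "arguments": {
  "steps": [
    [0,-0.005,0.1,0,0,0,-1],
    [0,-0.005,0.2,0,0,0,-1],
    [0,-0.005,0.28,0,0,0,-1],
    [0,-0.005,0.345,0,0,0,-1],
    [0,-0.005,0.345,0,0,0,-1],
    [0,-0.005,0.345,0,0,0,0.4],
    [0,-0.005,0.345,0,0,0,1],
    [0,-0.005,0.345,0,0,0,1]
  ]
}}

```text
time_s: 3.95
position: [0.4745, -0.1338, 0.0579]
tcp_rot: [[-0.39, 0.921, 0.003], [0.921, 0.39, -0.002], [-0.003, 0.002, -1.0]]
force: [0.3, 0.3, 0.0]
opening: 0.854
grasp_force: 0.0
```

Call:
{"name": "step_arm", "arguments": {
  "steps": [
    [0,0,0,0,0,0,1],
    [0,0,0,0,0,0,1],
    [0,0,0,0,0,0,1],
    [0,0,0,0,0,0,1]
  ]
}}

```text
time_s: 4.28
position: [0.4736, -0.1331, 0.0571]
tcp_rot: [[-0.39, 0.921, 0.001], [0.921, 0.39, -0.001], [-0.001, 0.001, -1.0]]
force: [-0.0, -0.3, 0.5]
opening: 0.553
grasp_force: 0.0
```

Call:
{"name": "step_arm", "arguments": {
  "steps": [
    [0,0,0,0,0,0,1],
    [0,0,0,0,0,0,1],
    [0,0,0,0,0,0,1],
    [0,0,0,0,0,0,1],
    [0,0,0,0,0,0,1]
  ]
}}

```text
time_s: 4.7
position: [0.4735, -0.133, 0.0566]
tcp_rot: [[-0.39, 0.921, 0.0], [0.921, 0.39, -0.0], [-0.0, 0.0, -1.0]]
force: [1.5, 0.9, 0.9]
opening: 0.33
grasp_force: 30.0
```

Opening 0.33 is about 29 mm, so the cone grip is held. I'll lift it and travel.

Call:
{"name": "step_arm", "arguments": {
  "steps": [
    [0,0,-0.12,0,0,0,1],
    [0,0,-0.24,0,0,0,1],
    [0,0,-0.335,0,0,0,1],
    [0.45,0.45,-0.335,0,0,-0.75,1],
    [0.45,0.45,-0.335,0,0,-0.75,1],
    [0.45,0.45,-0.335,0,0,-0.75,1],
    [0.45,0.45,-0.335,0,0,-0.75,1],
    [0.45,0.45,-0.335,0,0,-0.75,1]
  ]
}}

```text
time_s: 5.37
position: [0.5456, 0.0475, 0.1569]
tcp_rot: [[-0.84, 0.543, 0.0], [0.543, 0.84, 0.001], [0.0, 0.001, -1.0]]
force: [0.6, -0.1, -0.9]
opening: 0.329
grasp_force: 30.0
```

Run:
```python
from h import *
from rig import *
go(read_state(),.622,.252,.157,110.4)
```

```text
shift [0.156 0.711 0.001] turn -1.184
```

Call:
{"name": "step_arm", "arguments": {
  "steps": [
    [0.156,0.711,0,0,0,-1,1],
    [0.156,0.711,0,0,0,-1,1],
    [0.156,0.711,0,0,0,-1,1],
    [0.156,0.711,0,0,0,-1,1],
    [0.156,0.711,0,0,0,-1,1],
    [0.156,0.711,0,0,0,-1,1],
    [0.156,0.711,0,0,0,-1,1],
    [0.156,0.711,0,0,0,-1,1]
  ]
}}

```text
time_s: 6.03
position: [0.6221, 0.2492, 0.1558]
tcp_rot: [[-0.979, -0.206, -0.002], [-0.206, 0.979, -0.001], [0.002, -0.0, -1.0]]
force: [0.3, 0.1, -0.9]
opening: 0.33
grasp_force: 30.0
```

Call:
{"name": "step_arm", "arguments": {
  "steps": [
    [0,0,0,0,0,-0.184,1],
    [0,0,0,0,0,-0.184,1],
    [0,0,0,0,0,-0.184,1]
  ]
}}

```text
time_s: 6.28
position: [0.6224, 0.2472, 0.1566]
tcp_rot: [[-0.941, -0.339, -0.001], [-0.339, 0.941, -0.0], [0.002, 0.0, -1.0]]
force: [0.6, -0.5, -0.9]
opening: 0.329
grasp_force: 30.0
```

Run:
```python
from h import *;import pickle
s,c=shot("w3");pickle.dump(c,open("w3.pkl","wb"));print(s["position"],s["tcp_rot"],s["time_s"])
```

```text
[0.62239989 0.24716398 0.15656176] [[-9.40913215e-01 -3.38644652e-01 -1.45663160e-03]
 [-3.38644396e-01  9.40914338e-01 -4.26638944e-04]
 [ 1.51504456e-03  9.18499079e-05 -9.99998848e-01]] 6.2833
```

View pics/w3.png

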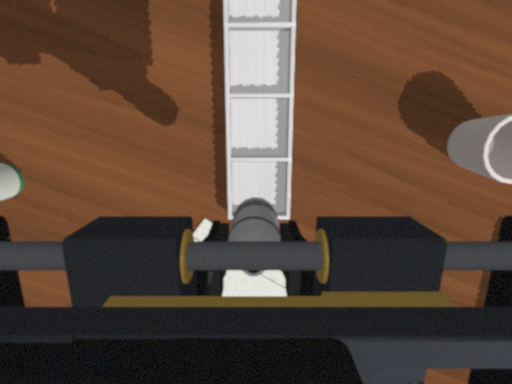

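The stand's cross walls lie at rows 25, 96, 159 and 217 (the end wall), with long walls at columns about 226 and 294. The far compartment is centred near (260,188). The held grip's base is at (255,205).

Run:
```python
from h import *;import pickle
from rig import *
c=pickle.load(open("w3.pkl","rb"))
g=c["image"].min(2).astype(int)
print(g[10:225,262][::1].tolist()[80:],"\n",g[128,215:305].tolist())
M=[]
for v,l,r in((25,224,297),(96,226,294),(159,228,292),(217,229,290)):
    a,b=onz(c,l,v,.018),onz(c,r,v,.018);M.append((a+b)[:2]/2);print(((a+b)/2).round(4),np.linalg.norm(a-b).round(4))
M=np.array(M);print(np.linalg.norm(np.diff(M,axis=0),axis=1).round(4))
u=M[0]-M[3];u/=np.linalg.norm(u);print(u,"angle",np.degrees(np.arctan2(u[1],u[0])))
print("far comp",(M[3]+M[2])/2)
```

```text
[156, 158, 161, 183, 209, 217, 213, 191, 193, 210, 218, 218, 218, 218, 218, 218, 219, 218, 219, 218, 218, 219, 219, 218, 218, 218, 216, 218, 217, 218, 219, 218, 218, 219, 217, 217, 217, 218, 218, 218, 219, 219, 220, 218, 217, 218, 218, 218, 218, 219, 219, 218, 218, 217, 218, 217, 214, 201, 175, 156, 155, 152, 152, 154, 150, 145, 138, 171, 207, 217, 215, 206, 209, 216, 216, 216, 216, 216, 217, 216, 216, 215, 215, 215, 215, 215, 214, 216, 214, 214, 215, 215, 214, 215, 214, 212, 214, 213, 214, 212, 213, 214, 213, 215, 213, 213, 212, 199, 162, 119, 94, 79, 72, 70, 69, 74, 89, 95, 96, 96, 98, 96, 97, 99, 98, 100, 94, 76, 62, 74, 91, 98, 100, 98, 100] 
 [35, 27, 33, 27, 30, 31, 34, 32, 26, 46, 111, 180, 209, 217, 212, 207, 211, 216, 220, 221, 223, 222, 219, 219, 219, 219, 219, 221, 221, 220, 220, 220, 221, 222, 221, 220, 220, 219, 219, 218, 220, 219, 220, 219, 219, 221, 219, 218, 219, 217, 217, 217, 218, 219, 219, 220, 221, 220, 218, 216, 215, 207, 188, 164, 155, 153, 155, 154, 154, 154, 148, 138, 130, 162, 197, 216, 218, 192, 119, 58, 52, 52, 51, 45, 47, 50, 50, 46, 52, 51]
[0.481  0.2027 0.018 ] 0.065
[0.5377 0.223  0.018 ] 0.0638
[0.5932 0.2432 0.018 ] 0.063
[0.6496 0.2633 0.018 ] 0.063
[0.0602 0.0591 0.0599]
[-0.94118366 -0.33789543] angle -160.2512957880887
far comp [0.6214276 0.2532608]
```

The pitch is 60 mm and the width 63–65 mm, as they should be. I'll lower part-way over the far compartment and check the wall height from that second viewpoint.

Run:
```python
from h import *
from rig import *
go(read_state(),.622,.2535,.10,109.8)
```

```text
shift [-0.006  0.02   0.189] turn -0.001
```

Call:
{"name": "step_arm", "arguments": {
  "steps": [
    [0,0.02,0.09,0,0,0,1],
    [0,0.02,0.189,0,0,0,1],
    [0,0.02,0.189,0,0,0,1],
    [0,0.02,0.189,0,0,0,1]
  ]
}}

```text
time_s: 6.67
position: [0.6192, 0.2528, 0.0987]
tcp_rot: [[-0.94, -0.34, -0.005], [-0.34, 0.94, -0.001], [0.005, 0.001, -1.0]]
force: [-0.1, 0.7, -1.2]
opening: 0.33
grasp_force: 30.0
```

Run:
```python
from h import *;import pickle
s,c=shot("w4");pickle.dump(c,open("w4.pkl","wb"));w3=pickle.load(open("w3.pkl","rb"))
go(s,.622,.2535,.052,109.8)
```

```text
shift [-0.01  -0.001  0.156] turn 0.001
```

View pics/w4.png

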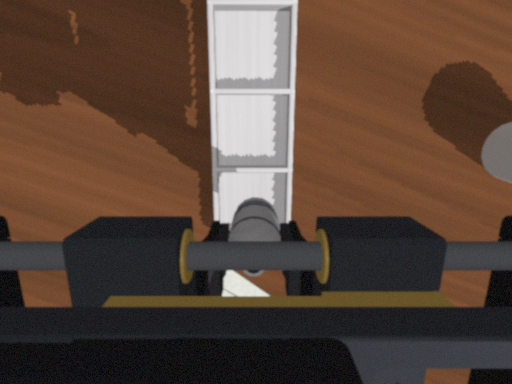

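The cross walls are now at rows 4, 92 and 169, and the grip's base at (255,205) lies in the far compartment's column.

Run:
```python
from h import *;import pickle
a=pickle.load(open("w3.pkl","rb"));b=pickle.load(open("w4.pkl","rb"))
for p,q in(((260.5,25),(253.5,4.5)),((260,96),(253.5,92)),((260,159),(253.5,169))): print(tri(ray(a,*p),ray(b,*q)),onz(b,*q,.018).round(4))
```

```text
(array([ 0.47543103,  0.20095712, -0.00337483]), np.float64(0.0005026827398717571)) [0.4824 0.2032 0.018 ]
(array([0.53703581, 0.22291257, 0.0097141 ]), np.float64(2.7955901181082617e-05)) [0.5377 0.2232 0.018 ]
(array([0.59422481, 0.24368137, 0.00823773]), np.float64(0.0003073781648825119)) [0.5928 0.243  0.018 ]
```

Call:
{"name": "step_arm", "arguments": {
  "steps": [
    [0,0,0.05,0,0,0,1],
    [0,0,0.1,0,0,0,1],
    [0,0,0.13,0,0,0,1],
    [0,0,0.15,0,0,0,1],
    [0,0,0.157,0,0,0,1],
    [0,0,0.157,0,0,0,1],
    [0,0,0.157,0,0,0,1]
  ]
}}

```text
time_s: 7.3
position: [0.6216, 0.2537, 0.0541]
tcp_rot: [[-0.94, -0.342, 0.001], [-0.342, 0.94, 0.0], [-0.002, -0.0, -1.0]]
force: [0.0, -0.4, -1.2]
opening: 0.326
grasp_force: 30.0
```

The walls' plan positions agree in both views within 2 mm. Height is poorly conditioned with this near-vertical baseline, roughly 0.01–0.02 m, so I'll touch down gently and watch the force.

Call:
{"name": "step_arm", "arguments": {
  "steps": [
    [0,0,0.004,0,0,0,1],
    [0,0,0.007,0,0,0,1],
    [0,0,0.007,0,0,0,1],
    [0,0,0.007,0,0,0,1]
  ]
}}

```text
time_s: 7.63
position: [0.6213, 0.2537, 0.0517]
tcp_rot: [[-0.94, -0.342, 0.001], [-0.342, 0.94, 0.0], [-0.001, -0.0, -1.0]]
force: [0.1, 0.0, 0.8]
opening: 0.326
grasp_force: 30.0
```

Contact (force rose from -1.2 to 0.8 N) came at an implied base height of about 0.005 m, which confirms the floor height. Release and go up.

Call:
{"name": "step_arm", "arguments": {
  "steps": [
    [0,0,0,0,0,0,-1],
    [0,0,0,0,0,0,-1],
    [0,0,0,0,0,0,-1],
    [0,0,0,0,0,0,-1],
    [0,0,0,0,0,0,-1],
    [0,0,-0.12,0,0,0,-1],
    [0,0,-0.25,0,0,0,-1],
    [0,0,-0.38,0,0,0,-1]
  ]
}}

```text
time_s: 8.3
position: [0.62, 0.2533, 0.1651]
tcp_rot: [[-0.94, -0.342, -0.003], [-0.342, 0.94, -0.001], [0.003, 0.0, -1.0]]
force: [0.9, 0.5, 0.2]
opening: 0.851
grasp_force: 0.0
```

Run:
```python
from h import *
from rig import *
go(read_state(),.4955,-.185,.166,23)
```

```text
shift [ 8.890e-01 -1.231e+00 -1.000e-03] turn 1.933
```

Call:
{"name": "step_arm", "arguments": {
  "steps": [
    [0.5,-0.7,0,0,0,0.966,-1],
    [0.5,-0.7,0,0,0,0.966,-1],
    [0.5,-0.7,0,0,0,0.966,-1],
    [0.5,-0.7,0,0,0,0.966,-1],
    [0.5,-0.7,0,0,0,0.966,-1],
    [0.5,-0.7,0,0,0,0.966,-1],
    [0.5,-0.7,0,0,0,0.966,-1]
  ]
}}

```text
time_s: 8.88
position: [0.55, -0.0002, 0.1652]
tcp_rot: [[-0.914, 0.406, -0.002], [0.406, 0.914, -0.002], [0.001, -0.002, -1.0]]
force: [0.9, 0.0, -0.6]
opening: 1.0
grasp_force: 0.0
```

Run:
```python
from h import *
from rig import *
go(read_state(),.4955,-.185,.166,23)
```

```text
shift [-0.084 -0.637 -0.001] turn 0.956
```

Call:
{"name": "step_arm", "arguments": {
  "steps": [
    [-0.084,-0.637,0,0,0,0.956,-1],
    [-0.084,-0.637,0,0,0,0.956,-1],
    [-0.084,-0.637,0,0,0,0.956,-1],
    [-0.084,-0.637,0,0,0,0.956,-1],
    [-0.084,-0.637,0,0,0,0.956,-1],
    [-0.084,-0.637,0,0,0,0.956,-1],
    [-0.084,-0.637,0,0,0,0.956,-1],
    [-0.084,-0.637,0,0,0,0.956,-1]
  ]
}}

```text
time_s: 9.55
position: [0.4986, -0.1802, 0.1651]
tcp_rot: [[-0.402, 0.916, -0.0], [0.916, 0.402, 0.0], [0.0, 0.0, -1.0]]
force: [-0.8, 0.7, -0.7]
opening: 0.997
grasp_force: 0.0
```

Run:
```python
from h import *
from rig import *
go(read_state(),.4955,-.185,.056,23)
```

```text
shift [-0.011 -0.016  0.364] turn 0.015
```

Call:
{"name": "step_arm", "arguments": {
  "steps": [
    [-0.003,-0.005,0,0,0,0,-1],
    [-0.003,-0.005,0.1,0,0,0,-1],
    [-0.003,-0.005,0.2,0,0,0,-1],
    [-0.003,-0.005,0.3,0,0,0,-1],
    [-0.003,-0.005,0.363,0,0,0,-1],
    [-0.003,-0.005,0.363,0,0,0,-1],
    [-0.003,-0.005,0.363,0,0,0,-1]
  ]
}}

```text
time_s: 10.13
position: [0.4973, -0.1804, 0.0555]
tcp_rot: [[-0.402, 0.916, -0.002], [0.916, 0.402, 0.001], [0.002, -0.001, -1.0]]
force: [0.4, -1.1, 0.9]
opening: 0.999
grasp_force: 0.0
```

Run:
```python
from h import *
from rig import *
go(read_state(),.4955,-.185,.056,23)
```

```text
shift [-0.011 -0.012 -0.002] turn 0.015
```

Call:
{"name": "step_arm", "arguments": {
  "steps": [
    [-0.011,-0.012,0,0,0,0.015,-1],
    [-0.011,-0.012,0,0,0,0.015,-1],
    [-0.011,-0.012,0,0,0,0.015,1],
    [-0.011,-0.012,0,0,0,0.015,1],
    [-0.011,-0.012,0,0,0,0.015,1],
    [-0.011,-0.012,0,0,0,0.015,1],
    [-0.011,-0.012,0,0,0,0.015,1],
    [-0.011,-0.012,0,0,0,0.015,1]
  ]
}}

```text
time_s: 10.8
position: [0.4957, -0.1863, 0.0564]
tcp_rot: [[-0.388, 0.922, 0.0], [0.922, 0.388, -0.0], [-0.0, 0.0, -1.0]]
force: [0.3, -0.7, 0.3]
opening: 0.632
grasp_force: 0.0
```

Call:
{"name": "step_arm", "arguments": {
  "steps": [
    [0,0,0,0,0,0,1],
    [0,0,0,0,0,0,1],
    [0,0,0,0,0,0,1],
    [0,0,0,0,0,0,1],
    [0,0,0,0,0,0,1],
    [0,0,0,0,0,0,1]
  ]
}}

```text
time_s: 11.3
position: [0.4956, -0.1862, 0.0562]
tcp_rot: [[-0.388, 0.922, -0.0], [0.922, 0.388, 0.0], [0.0, -0.0, -1.0]]
force: [-0.8, 0.1, -0.6]
opening: 0.284
grasp_force: 29.9
```

Stepped grip held (25 mm). Next is the second compartment, C2 at (0.5657,0.233).

Call:
{"name": "step_arm", "arguments": {
  "steps": [
    [0,0,-0.12,0,0,0,1],
    [0,0,-0.24,0,0,0,1],
    [0,0,-0.335,0,0,0,1],
    [0.45,0.35,-0.335,0,0,-0.75,1],
    [0.45,0.35,-0.335,0,0,-0.75,1],
    [0.45,0.35,-0.335,0,0,-0.75,1],
    [0.45,0.35,-0.335,0,0,-0.75,1],
    [0.45,0.35,-0.335,0,0,-0.75,1]
  ]
}}

```text
time_s: 11.97
position: [0.5404, -0.0149, 0.1568]
tcp_rot: [[-0.84, 0.542, 0.0], [0.542, 0.84, 0.003], [0.001, 0.003, -1.0]]
force: [-1.2, -0.1, -1.8]
opening: 0.284
grasp_force: 29.9
```

Run:
```python
from h import *
from rig import *
go(read_state(),.5657,.233,.157,109.8)
```

```text
shift [0.377 0.74  0.002] turn -1.17
```

Call:
{"name": "step_arm", "arguments": {
  "steps": [
    [0.377,0.74,0,0,0,-1,1],
    [0.377,0.74,0,0,0,-1,1],
    [0.377,0.74,0,0,0,-1,1],
    [0.377,0.74,0,0,0,-1,1],
    [0.377,0.74,0,0,0,-1,1],
    [0.377,0.74,0,0,0,-1,1],
    [0.377,0.74,0,0,0,-1,1],
    [0.377,0.74,0,0,0,-1,1]
  ]
}}

```text
time_s: 12.63
position: [0.5673, 0.2291, 0.1563]
tcp_rot: [[-0.979, -0.206, -0.0], [-0.206, 0.979, -0.0], [0.0, -0.0, -1.0]]
force: [-0.2, 0.0, -1.2]
opening: 0.285
grasp_force: 29.9
```

Run:
```python
from h import *
from rig import *
go(read_state(),.5657,.233,.053,109.8)
```

```text
shift [0.002 0.014 0.344] turn -0.176
```

Call:
{"name": "step_arm", "arguments": {
  "steps": [
    [0.002,0.01,0,0,0,-0.176,1],
    [0.002,0.01,0,0,0,-0.176,1],
    [0.002,0.01,0.1,0,0,-0.176,1],
    [0.002,0.01,0.2,0,0,-0.176,1],
    [0.002,0.01,0.28,0,0,-0.176,1],
    [0.002,0.01,0.32,0,0,-0.176,1],
    [0.002,0.01,0.34,0,0,-0.176,1],
    [0.002,0.01,0.34,0,0,-0.176,1]
  ]
}}

```text
time_s: 13.3
position: [0.5663, 0.2283, 0.0537]
tcp_rot: [[-0.944, -0.331, -0.002], [-0.331, 0.944, -0.001], [0.002, 0.0, -1.0]]
force: [0.3, 1.0, -2.0]
opening: 0.284
grasp_force: 29.9
```

Call:
{"name": "step_arm", "arguments": {
  "steps": [
    [0,0,0,0,0,0,1],
    [0,0,0.006,0,0,0,1],
    [0,0,0.006,0,0,0,1],
    [0,0,0.006,0,0,0,1]
  ]
}}

```text
time_s: 13.63
position: [0.5675, 0.2295, 0.0541]
tcp_rot: [[-0.943, -0.334, 0.002], [-0.334, 0.943, 0.0], [-0.002, -0.0, -1.0]]
force: [-0.9, 0.3, -0.5]
opening: 0.282
grasp_force: 29.9
```

Call:
{"name": "step_arm", "arguments": {
  "steps": [
    [0,0.008,0.003,0,0,0,1],
    [0,0.008,0.006,0,0,0,1],
    [0,0.008,0.006,0,0,0,1],
    [0,0.008,0.006,0,0,0,1]
  ]
}}

```text
time_s: 13.97
position: [0.5659, 0.2317, 0.0512]
tcp_rot: [[-0.943, -0.334, -0.0], [-0.334, 0.943, 0.0], [0.0, 0.0, -1.0]]
force: [-0.4, -0.4, -0.3]
opening: 0.28
grasp_force: 29.9
```

Base is now at about 0.005 m, on the floor. Release, rise and set off for the slim grip.

Call:
{"name": "step_arm", "arguments": {
  "steps": [
    [0,0,0,0,0,0,-1],
    [0,0,0,0,0,0,-1],
    [0,0,0,0,0,0,-1],
    [0,0,0,0,0,0,-1],
    [0,0,0,0,0,0,-1],
    [0,0,-0.12,0,0,0,-1],
    [0,0,-0.25,0,0,0,-1],
    [0,0,-0.38,0,0,0,-1]
  ]
}}

```text
time_s: 14.63
position: [0.5651, 0.2313, 0.1652]
tcp_rot: [[-0.943, -0.334, -0.003], [-0.334, 0.943, -0.001], [0.003, 0.0, -1.0]]
force: [1.4, 0.3, -0.2]
opening: 0.8
grasp_force: 0.0
```

Run:
```python
from h import *
s,c=shot("w5")
go(s,.5185,-.2415,.166,23)
```

```text
shift [ 6.720e-01 -1.434e+00 -1.000e-03] turn 1.922
```

View pics/w5.png

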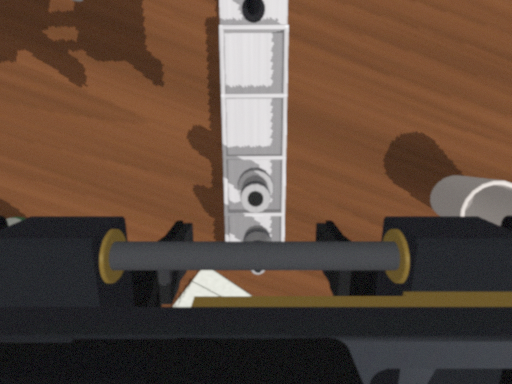

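The stepped grip stands upright in the second compartment at (255,190). The cone stands behind it at (258,245), and the post at (253,8) is far off, as it should be. On to the slim grip.

Call:
{"name": "step_arm", "arguments": {
  "steps": [
    [0.38,-0.8,0,0,0,0.961,-1],
    [0.38,-0.8,0,0,0,0.961,-1],
    [0.38,-0.8,0,0,0,0.961,-1],
    [0.38,-0.8,0,0,0,0.961,-1],
    [0.38,-0.8,0,0,0,0.961,-1],
    [0.38,-0.8,0,0,0,0.961,-1],
    [0.38,-0.8,0,0,0,0.961,-1],
    [0.38,-0.8,0,0,0,0.961,-1]
  ]
}}

```text
time_s: 15.35
position: [0.5387, -0.0368, 0.1652]
tcp_rot: [[-0.913, 0.408, 0.001], [0.408, 0.913, -0.001], [-0.001, -0.001, -1.0]]
force: [1.2, -1.2, 0.6]
opening: 1.001
grasp_force: 0.0
```

Run:
```python
from h import *
from rig import *
go(read_state(),.5185,-.2415,.166,23)
```

```text
shift [-0.217 -0.651 -0.002] turn 0.954
```

Call:
{"name": "step_arm", "arguments": {
  "steps": [
    [-0.217,-0.651,0,0,0,0.954,-1],
    [-0.217,-0.651,0,0,0,0.954,-1],
    [-0.217,-0.651,0,0,0,0.954,-1],
    [-0.217,-0.651,0,0,0,0.954,-1],
    [-0.217,-0.651,0,0,0,0.954,-1],
    [-0.217,-0.651,0,0,0,0.954,-1],
    [-0.217,-0.651,0,0,0,0.954,-1],
    [-0.217,-0.651,0,0,0,0.954,-1]
  ]
}}

```text
time_s: 16.02
position: [0.5193, -0.2367, 0.1648]
tcp_rot: [[-0.399, 0.917, -0.001], [0.917, 0.399, 0.001], [0.002, -0.0, -1.0]]
force: [0.6, 0.4, -1.0]
opening: 1.001
grasp_force: 0.0
```

Run:
```python
from h import *
from rig import *
go(read_state(),.5185,-.2415,.056,23)
```

```text
shift [-0.014 -0.009  0.363] turn 0.011
```

Call:
{"name": "step_arm", "arguments": {
  "steps": [
    [-0.012,-0.008,0,0,0,0.011,-1],
    [-0.012,-0.008,0.1,0,0,0.011,-1],
    [-0.012,-0.008,0.2,0,0,0.011,-1],
    [-0.012,-0.008,0.3,0,0,0.011,-1],
    [-0.012,-0.008,0.36,0,0,0.011,-1],
    [-0.012,-0.008,0.36,0,0,0.011,-1],
    [-0.012,-0.008,0.36,0,0,0.011,1],
    [-0.012,-0.008,0.36,0,0,0.011,1]
  ]
}}

```text
time_s: 16.68
position: [0.5197, -0.2415, 0.0582]
tcp_rot: [[-0.39, 0.921, 0.001], [0.921, 0.39, -0.001], [-0.002, 0.001, -1.0]]
force: [0.1, 0.6, 0.0]
opening: 0.921
grasp_force: 0.0
```

Call:
{"name": "step_arm", "arguments": {
  "steps": [
    [0,0,0,0,0,0,1],
    [0,0,0,0,0,0,1],
    [0,0,0,0,0,0,1],
    [0,0,0,0,0,0,1],
    [0,0,0,0,0,0,1],
    [0,0,0,0,0,0,1],
    [0,0,0,0,0,0,1],
    [0,0,0,0,0,0,1]
  ]
}}

```text
time_s: 17.35
position: [0.5187, -0.242, 0.0572]
tcp_rot: [[-0.388, 0.922, -0.0], [0.922, 0.388, 0.0], [0.0, -0.0, -1.0]]
force: [0.1, -1.9, 0.2]
opening: 0.329
grasp_force: 0.0
```

Call:
{"name": "step_arm", "arguments": {
  "steps": [
    [0,0,0,0,0,0,1],
    [0,0,0,0,0,0,1],
    [0,0,0,0,0,0,1]
  ]
}}

```text
time_s: 17.6
position: [0.5187, -0.242, 0.0571]
tcp_rot: [[-0.388, 0.922, -0.0], [0.922, 0.388, 0.0], [0.0, -0.0, -1.0]]
force: [0.5, -0.4, 0.0]
opening: 0.277
grasp_force: 30.0
```

Slim grip held. The third compartment is at (0.509,0.213).

Call:
{"name": "step_arm", "arguments": {
  "steps": [
    [0,0,-0.12,0,0,0,1],
    [0,0,-0.24,0,0,0,1],
    [0,0,-0.335,0,0,0,1],
    [0.55,0.3,-0.335,0,0,-0.75,1],
    [0.55,0.3,-0.335,0,0,-0.75,1],
    [0.55,0.3,-0.335,0,0,-0.75,1],
    [0.55,0.3,-0.335,0,0,-0.75,1],
    [0.55,0.3,-0.335,0,0,-0.75,1]
  ]
}}

```text
time_s: 18.27
position: [0.5366, -0.0506, 0.1575]
tcp_rot: [[-0.839, 0.545, -0.002], [0.545, 0.839, 0.002], [0.003, 0.001, -1.0]]
force: [-0.1, 0.1, -0.7]
opening: 0.28
grasp_force: 30.0
```

Run:
```python
from h import *
from rig import *
go(read_state(),.509,.213,.157,109.8)
```

```text
shift [0.556 0.687 0.004] turn -1.173
```

Call:
{"name": "step_arm", "arguments": {
  "steps": [
    [0.556,0.687,0,0,0,-1,1],
    [0.556,0.687,0,0,0,-1,1],
    [0.556,0.687,0,0,0,-1,1],
    [0.556,0.687,0,0,0,-1,1],
    [0.556,0.687,0,0,0,-1,1],
    [0.556,0.687,0,0,0,-1,1],
    [0.556,0.687,0,0,0,-1,1],
    [0.556,0.687,0,0,0,-1,1]
  ]
}}

```text
time_s: 18.93
position: [0.5109, 0.2128, 0.1575]
tcp_rot: [[-0.978, -0.207, -0.0], [-0.207, 0.978, 0.001], [-0.0, 0.001, -1.0]]
force: [-0.0, -0.6, -1.2]
opening: 0.279
grasp_force: 30.0
```

Run:
```python
from h import *
from rig import *
go(read_state(),.509,.213,.0535,109.8)
```

```text
shift [0.006 0.002 0.347] turn -0.175
```

Call:
{"name": "step_arm", "arguments": {
  "steps": [
    [0.004,0.002,0,0,0,-0.175,1],
    [0.004,0.002,0,0,0,-0.175,1],
    [0.004,0.002,0.1,0,0,-0.175,1],
    [0.004,0.002,0.2,0,0,-0.175,1],
    [0.004,0.002,0.28,0,0,-0.175,1],
    [0.004,0.002,0.32,0,0,-0.175,1],
    [0.004,0.002,0.343,0,0,-0.175,1],
    [0.004,0.002,0.343,0,0,-0.175,1]
  ]
}}

```text
time_s: 19.6
position: [0.5102, 0.2081, 0.0534]
tcp_rot: [[-0.944, -0.33, -0.003], [-0.33, 0.944, -0.001], [0.003, 0.0, -1.0]]
force: [0.4, -0.3, -0.6]
opening: 0.279
grasp_force: 30.0
```

Call:
{"name": "step_arm", "arguments": {
  "steps": [
    [0,0,0,0,0,0,1],
    [0,0,0.003,0,0,0,1],
    [0,0,0.005,0,0,0,1],
    [0,0,0.005,0,0,0,1],
    [0,0,0.005,0,0,0,1]
  ]
}}

```text
time_s: 20.02
position: [0.5111, 0.2094, 0.0539]
tcp_rot: [[-0.943, -0.333, 0.001], [-0.333, 0.943, 0.0], [-0.001, -0.0, -1.0]]
force: [-0.2, -0.0, -0.8]
opening: 0.281
grasp_force: 30.0
```

Call:
{"name": "step_arm", "arguments": {
  "steps": [
    [0,0.008,0.003,0,0,0,1],
    [0,0.008,0.006,0,0,0,1],
    [0,0.008,0.006,0,0,0,1],
    [0,0.008,0.006,0,0,0,1],
    [0,0.008,0.006,0,0,0,1]
  ]
}}

```text
time_s: 20.43
position: [0.5101, 0.212, 0.052]
tcp_rot: [[-0.943, -0.333, 0.001], [-0.333, 0.943, 0.001], [-0.001, 0.0, -1.0]]
force: [-1.0, 1.4, 5.7]
opening: 0.281
grasp_force: 30.0
```

Contact at 5.7 N, so release.

Call:
{"name": "step_arm", "arguments": {
  "steps": [
    [0,0,0,0,0,0,-1],
    [0,0,0,0,0,0,-1],
    [0,0,0,0,0,0,-1],
    [0,0,0,0,0,0,-1],
    [0,0,0,0,0,0,-1],
    [0,0,-0.12,0,0,0,-1],
    [0,0,-0.25,0,0,0,-1],
    [0,0,-0.38,0,0,0,-1]
  ]
}}

```text
time_s: 21.1
position: [0.509, 0.2112, 0.1654]
tcp_rot: [[-0.943, -0.333, -0.004], [-0.333, 0.943, -0.001], [0.004, 0.0, -1.0]]
force: [0.8, -0.6, -0.5]
opening: 0.801
grasp_force: 0.0
```

Run:
```python
from h import *
from rig import *
go(read_state(),.540,-.2975,.166,23)
```

```text
shift [ 4.670e-01 -1.633e+00 -1.000e-03] turn 1.921
```

Call:
{"name": "step_arm", "arguments": {
  "steps": [
    [0.26,-0.9,0,0,0,0.96,-1],
    [0.26,-0.9,0,0,0,0.96,-1],
    [0.26,-0.9,0,0,0,0.96,-1],
    [0.26,-0.9,0,0,0,0.96,-1],
    [0.26,-0.9,0,0,0,0.96,-1],
    [0.26,-0.9,0,0,0,0.96,-1],
    [0.26,-0.9,0,0,0,0.96,-1],
    [0.26,-0.9,0,0,0,0.96,-1]
  ]
}}

```text
time_s: 21.77
position: [0.5278, -0.0753, 0.1656]
tcp_rot: [[-0.913, 0.408, 0.003], [0.408, 0.913, -0.003], [-0.004, -0.002, -1.0]]
force: [0.4, 0.0, 0.2]
opening: 1.004
grasp_force: 0.0
```

Run:
```python
from h import *
from rig import *
go(read_state(),.540,-.2975,.166,23)
```

```text
shift [-0.339 -0.66   0.001] turn 0.953
```

Call:
{"name": "step_arm", "arguments": {
  "steps": [
    [-0.339,-0.66,0,0,0,0.953,-1],
    [-0.339,-0.66,0,0,0,0.953,-1],
    [-0.339,-0.66,0,0,0,0.953,-1],
    [-0.339,-0.66,0,0,0,0.953,-1],
    [-0.339,-0.66,0,0,0,0.953,-1],
    [-0.339,-0.66,0,0,0,0.953,-1],
    [-0.339,-0.66,0,0,0,0.953,-1],
    [-0.339,-0.66,0,0,0,0.953,-1]
  ]
}}

```text
time_s: 22.43
position: [0.5391, -0.291, 0.1648]
tcp_rot: [[-0.397, 0.918, -0.001], [0.918, 0.397, 0.002], [0.002, -0.0, -1.0]]
force: [-0.2, 0.2, 0.4]
opening: 0.999
grasp_force: 0.0
```

Run:
```python
from h import *
from rig import *
go(read_state(),.540,-.2975,.056,23)
```

```text
shift [-0.022 -0.006  0.363] turn 0.009
```

Call:
{"name": "step_arm", "arguments": {
  "steps": [
    [-0.018,-0.006,0,0,0,0.009,-1],
    [-0.018,-0.006,0.1,0,0,0.009,-1],
    [-0.018,-0.006,0.2,0,0,0.009,-1],
    [-0.018,-0.006,0.3,0,0,0.009,-1],
    [-0.018,-0.006,0.362,0,0,0.009,-1],
    [-0.018,-0.006,0.362,0,0,0.009,-1],
    [-0.018,-0.006,0.362,0,0,0.009,1],
    [-0.018,-0.006,0.362,0,0,0.009,1]
  ]
}}

```text
time_s: 23.1
position: [0.5411, -0.2964, 0.058]
tcp_rot: [[-0.392, 0.92, 0.001], [0.92, 0.392, -0.001], [-0.002, 0.001, -1.0]]
force: [0.3, -0.7, 0.1]
opening: 0.919
grasp_force: 0.0
```

Call:
{"name": "step_arm", "arguments": {
  "steps": [
    [0,0,0,0,0,0,1],
    [0,0,0,0,0,0,1],
    [0,0,0,0,0,0,1],
    [0,0,0,0,0,0,1],
    [0,0,0,0,0,0,1],
    [0,0,0,0,0,0,1],
    [0,0,0,0,0,0,1],
    [0,0,0,0,0,0,1]
  ]
}}

```text
time_s: 23.77
position: [0.54, -0.297, 0.0569]
tcp_rot: [[-0.39, 0.921, -0.0], [0.921, 0.39, -0.0], [-0.0, -0.0, -1.0]]
force: [0.3, 0.4, 0.9]
opening: 0.403
grasp_force: 30.0
```

Call:
{"name": "step_arm", "arguments": {
  "steps": [
    [0,0,0,0,0,0,1],
    [0,0,0,0,0,0,1]
  ]
}}

```text
time_s: 23.93
position: [0.5401, -0.297, 0.0569]
tcp_rot: [[-0.39, 0.921, -0.0], [0.921, 0.39, -0.0], [-0.0, -0.0, -1.0]]
force: [-1.1, -1.0, 0.9]
opening: 0.398
grasp_force: 30.0
```

Stout grip held (35 mm). The last compartment, next to the post, is at (0.453,0.193).

Call:
{"name": "step_arm", "arguments": {
  "steps": [
    [0,0,-0.12,0,0,0,1],
    [0,0,-0.24,0,0,0,1],
    [0,0,-0.335,0,0,0,1],
    [0.6,0.2,-0.335,0,0,-0.75,1],
    [0.6,0.2,-0.335,0,0,-0.75,1],
    [0.6,0.2,-0.335,0,0,-0.75,1],
    [0.6,0.2,-0.335,0,0,-0.75,1],
    [0.6,0.2,-0.335,0,0,-0.75,1]
  ]
}}

```text
time_s: 24.6
position: [0.5228, -0.1032, 0.1569]
tcp_rot: [[-0.84, 0.543, -0.003], [0.543, 0.84, 0.003], [0.004, 0.001, -1.0]]
force: [0.2, -0.6, -0.7]
opening: 0.402
grasp_force: 30.0
```

Run:
```python
from h import *
from rig import *
go(read_state(),.4528,.193,.157,109.8)
```

```text
shift [0.732 0.702 0.003] turn -1.171
```

Call:
{"name": "step_arm", "arguments": {
  "steps": [
    [0.732,0.702,0,0,0,-1,1],
    [0.732,0.702,0,0,0,-1,1],
    [0.732,0.702,0,0,0,-1,1],
    [0.732,0.702,0,0,0,-1,1],
    [0.732,0.702,0,0,0,-1,1],
    [0.732,0.702,0,0,0,-1,1],
    [0.732,0.702,0,0,0,-1,1],
    [0.732,0.702,0,0,0,-1,1]
  ]
}}

```text
time_s: 25.27
position: [0.4546, 0.1934, 0.1572]
tcp_rot: [[-0.978, -0.208, -0.002], [-0.208, 0.978, 0.002], [0.001, 0.002, -1.0]]
force: [1.1, 0.2, -0.5]
opening: 0.401
grasp_force: 30.0
```

Run:
```python
from h import *
from rig import *
s,c=shot("w6");sc=capture("scene")["image"]
cv2.imwrite("pics/w6b.png",np.vstack([c["image"][:240],cv2.resize(sc[80:200,230:400],(512,361))])[:,:,::-1])
go(read_state(),.4528,.193,.0535,109.8)
```

```text
shift [0.008 0.007 0.346] turn -0.174
```

View pics/w6b.png

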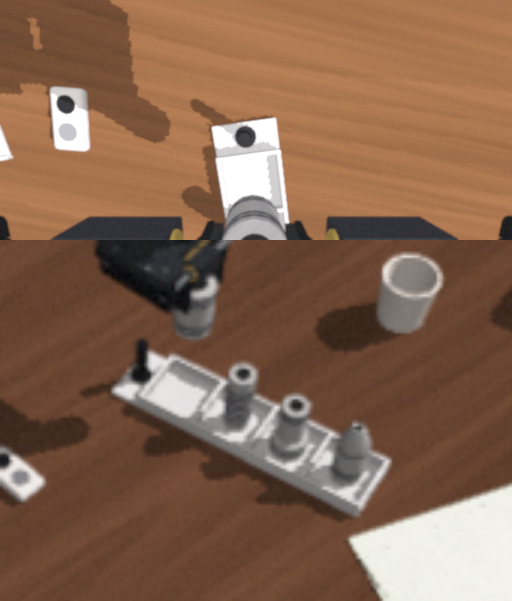

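In the scene part, cone, stepped and slim stand upright in order from the far end. The compartment by the post (wrist view, below the post at (245,136)) is empty. I'll lower the stout grip.

Call:
{"name": "step_arm", "arguments": {
  "steps": [
    [0.006,0.015,0,0,0,-0.174,1],
    [0.006,0.015,0,0,0,-0.174,1],
    [0.006,0.015,0.1,0,0,-0.174,1],
    [0.006,0.015,0.2,0,0,-0.174,1],
    [0.006,0.015,0.28,0,0,-0.174,1],
    [0.006,0.015,0.32,0,0,-0.174,1],
    [0.006,0.015,0.343,0,0,-0.174,1],
    [0.006,0.015,0.343,0,0,-0.174,1]
  ]
}}

```text
time_s: 26.03
position: [0.4544, 0.1917, 0.0532]
tcp_rot: [[-0.943, -0.331, -0.002], [-0.331, 0.943, -0.001], [0.003, 0.0, -1.0]]
force: [0.4, 0.0, -0.8]
opening: 0.4
grasp_force: 30.0
```

Call:
{"name": "step_arm", "arguments": {
  "steps": [
    [0,0,0,0,0,0,1],
    [0,0,0.003,0,0,0,1],
    [0,0,0.005,0,0,0,1],
    [0,0,0.005,0,0,0,1],
    [0,0,0.005,0,0,0,1]
  ]
}}

```text
time_s: 26.45
position: [0.4549, 0.193, 0.0536]
tcp_rot: [[-0.942, -0.334, 0.001], [-0.334, 0.942, 0.0], [-0.001, -0.0, -1.0]]
force: [-0.1, 0.1, -1.0]
opening: 0.4
grasp_force: 30.0
```

Call:
{"name": "step_arm", "arguments": {
  "steps": [
    [0,0,0.003,0,0,0,1],
    [0,0,0.005,0,0,0,1],
    [0,0,0.005,0,0,0,1],
    [0,0,0.005,0,0,0,1],
    [0,0,0.005,0,0,0,1]
  ]
}}

```text
time_s: 26.87
position: [0.4549, 0.193, 0.0518]
tcp_rot: [[-0.942, -0.334, 0.001], [-0.334, 0.942, 0.0], [-0.001, -0.0, -1.0]]
force: [-0.2, -0.3, 4.7]
opening: 0.404
grasp_force: 30.0
```

Contact at 4.7 N. Release, go straight up, and look.

Call:
{"name": "step_arm", "arguments": {
  "steps": [
    [0,0,0,0,0,0,-1],
    [0,0,0,0,0,0,-1],
    [0,0,0,0,0,0,-1],
    [0,0,0,0,0,0,-1],
    [0,0,0,0,0,0,-1],
    [0,0,-0.12,0,0,0,-1],
    [0,0,-0.25,0,0,0,-1],
    [0,0,-0.38,0,0,0,-1]
  ]
}}

```text
time_s: 27.53
position: [0.4534, 0.1926, 0.1655]
tcp_rot: [[-0.942, -0.334, -0.004], [-0.334, 0.942, -0.001], [0.004, 0.001, -1.0]]
force: [0.7, -0.0, -0.6]
opening: 0.921
grasp_force: 0.0
```

Call:
{"name": "step_arm", "arguments": {
  "steps": [
    [0,0,-0.2,0,0,0,-1],
    [0,0,-0.3,0,0,0,-1],
    [0,0,-0.3,0,0,0,-1],
    [0,0,-0.3,0,0,0,-1],
    [0,0,-0.3,0,0,0,-1],
    [0,0,-0.3,0,0,0,-1]
  ]
}}

```text
time_s: 28.03
position: [0.453, 0.1926, 0.2536]
tcp_rot: [[-0.942, -0.334, -0.004], [-0.334, 0.942, -0.001], [0.004, 0.001, -1.0]]
force: [-0.9, -0.8, -1.0]
opening: 0.997
grasp_force: 0.0
```

Run:
```python
from h import *
from rig import *
sc=capture("scene")["image"]
cv2.imwrite("pics/end.png",np.vstack([cv2.resize(sc[80:200,230:400],(510,360)),cv2.resize(sc[60:384,60:510],(510,240))])[:,:,::-1])
```

```text
(no output)
```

View pics/end.png

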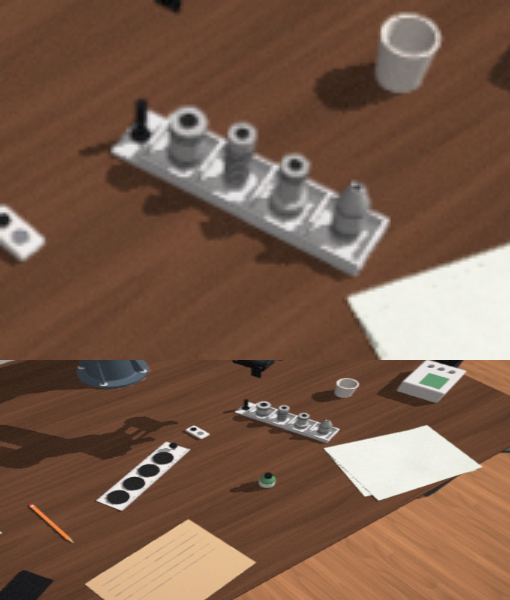

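All four stand upright. From the post they run stout (187,135), slim (240,155), stepped (290,185), cone (350,210), and the bystanders look unmoved.

```bash
python3 -c "
from rig import *
print(hand_in())"
```

```text
the job is handed in; nothing more can be done
None
```

All four grips stand upright in the stand in reverse order: cone farthest from the post, then stepped, slim, and stout next to it. The remote, pigment bottle, cup and pencil look unmoved in the last picture, and the job was handed in at about 28 s.

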